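Release and slide off a filter lid

ROBOT

A 7-joint arm with a two-finger parallel gripper is mounted at the origin on the work surface. World frame = base frame: x ahead of the robot, y to its left, z up, the work surface at z = 0. Lengths are in m, angles in rad, forces in N, time in s.
With the tool pointing down it reaches from about 0.4 to 0.9 m from the base axis. Payload 5.5 kg.
Tool frame: the origin (TCP) lies at the very end of the fingers, on their centre line; the grasp point (between the pads) lies 19 mm behind it; z points along the fingers, y is the direction in which the jaws open and shut (so a half turn about z gives the same grasp; the last joint's range is limited). The gripper opens to 92 mm and grips with 3 to 60 N. Pads are 19 mm wide; open, the fingers measure 130 mm over their backs; the gripper's body (75 mm by 190 mm) begins 47 mm behind the grasp point.
Start: joints at [-0.95, 0.501, -0.427, 1.55, 0.221, 1.138, -0.21], TCP at [0.228, 0.609, 0.227] pointing down, gripper open.
Joint ranges: [-2.88, 2.88], [-0.31, 2.03], [-1.54, 1.56], [0.2, 2.42], [-1.41, 4.55], [0.19, 2.02], [-2.57, 2.57]. Speed limits (rad/s): [2.57, 2.57, 3.14, 3.14, 3.14, 3.14, 3.14].

INTERFACE

Orientations are given as a unit quaternion [x, y, z, w].
In Python, from bench import bot gives the robot as it stands.
- The arm moves only by the shell command python3 -m jog 'ROWS'. ROWS is JSON, one flat list of numbers, 7 for each row, row after row: the turn, a rotation vector about the tool's x, y, z each as a share of 8 degrees, from -1 to 1, then the shift along the tool's x, y, z each as a share of 20 mm, from -1 to 1, then the finger opening in mm, from 0 to 91.8. A call has 1 to 20 rows; each row shifts and turns the commanded pose from where the row before left it, along the tool's axes as they then stand; what a row does not reach is not made up. A row lasts 1/8 s, in which the tool goes at most 62.5 mm and 10.7 degrees, less where a joint would pass 70% of its speed; a pose out of reach is approached as far as the arm can. A call with a number of a shift or a turn outside -1 to 1 is refused whole. A call with a gripper value outside its range is refused whole. The fingers move at their own pace and stop on an object; the grip force is fixed at half the most. Time passes only in rows, so rows that do not move let the fingers close. It gives the time, the measured TCP pose, the force and the opening at its end, in the units of the state.
- bot.state(): the state, without advancing time (a new reading comes with each control period).
- bot.capture(name): name is "scene" or "side" or "wrist"; returns a dict with "img" (480x640x3 uint8, red, green, blue), "vertical_fov" (degrees; the focal length in pixels is half the picture's height over the tangent of half this angle, whatever the lens; pixels are square), "cx", "cy" (the principal point, pixels), "rvec" (rotation vector, rad) and "tvec" (3), from world to camera coordinates, as OpenCV has them; the wrist camera has in their place "hand_eye" (4x4, takes a point from camera to tool coordinates, whose origin is the TCP and whose axes are the flange's). Camera axes: x right, y down, z forward; pixel columns grow to the right and rows downward; lengths in m; the calibration is good to about 2 mm. The wrist camera is an equidistant fisheye: a pixel r from the principal point sees the ray r / f radians off the axis. A picture is of the moment at which its call begins: read the wrist's pose just before it. There is no depth.
- bot.sign_off(): hands the job in, once; it reports no verdict.
The state is a dict: "time": time; "joint_pos": joint angles; "joint_vel": joint speeds; "tau": joint torques, N m; "eef_pos": TCP position; "tool_rot": TCP orientation; "ft_force": force on the tool from outside, world axes, zero at the start; "wrist_torque": the same for the moment, N m; "finger_gap": finger opening in m.
Only numpy, scipy, OpenCV 4.12 (cv2) and the standard library are available. Lean on these libraries where they do the work, as an engineer would, in place of code of your own. Each camera call takes 0.05 s, during which the arm holds its last target. There are 200 camera calls.

TASK

The filter in the white air-sampler unit is due for inspection: press its orange snap tab all the way in so that it stays down, then, with the fingertips behind the rib, push the released blue lid along its rails until the yellow filter disc is completely uncovered. Push gently, do not pinch or lift the lid, leave it lying flat on the rails, and do not disturb the other things on the bench.

Things in the scene. Friction and masses are not known exactly. Their poses are not given: they have to be found in the camera images.
- unit: white air-sampler unit, fixed to the bench, 208 (its x) x 100 (y) x 68 mm high; origin at the centre of its underside, at bench height; the lid slides off towards its +x. Deck 50 mm high; two steel runners, tops 56 mm high, at |y| = 32 to 44 mm; side walls outside them, 68 mm high. Over x = -104 to -10 mm lips at |y| = 34 to 44 mm, 64 to 68 mm high, hold the lid's edges down
- filter (a point): centre of the top of the yellow filter disc, 60 mm diameter, fixed in the unit under the closed lid, at x = -56, y = 0, z = 53 mm in the unit's frame. It is all uncovered once the lid has slid 70 mm from its closed place. Behind it a back wall 68 mm high closes the unit at x = -104 to -97 mm
- end_stop (a point): top edge of the unit's end stop, at x = +96, y = 0, z = 68 mm in the unit's frame; the lid's front edge meets it after 112 mm of sliding
- cover: blue sliding lid, loose, about 0.12 kg: plate 80 (x) x 85 (y) x 6 mm; rib across it 10 mm thick, 50 mm wide, 17 mm above the plate, rear face at x = +10 mm. Origin: centre of the underside, axes parallel to the unit's. Closed: x = -56, y = 0, z = 56 mm in the unit's frame, plate top 62 mm above the bench, front edge (+x) against the tab. Free of the tab it slides easily
- tab (a joint): travel of the orange snap tab straight down into the deck: 0 = up (start 0 to 0.002), 0.011 m = fully in, at its stop. It moves against about 6 N of friction, without a spring, and stays where it is left. Up, it blocks the lid; from 0.008 m on the lid passes over it
- tab_top (a point): centre of the tab's flat top, 40 x 40 mm, at x = +5 mm, y = 0 in the unit's frame; 64 mm above the bench when up, 53 mm when fully in. The closed lid's front edge is 21 mm from it
- rib_top (a point): centre of the top of the lid's rib, 23 mm above the lid's underside (79 mm above the bench)
- vial: amber glass vial, 28 mm diameter, 62 mm tall, white cap, standing on the bench beside the filter unit; origin at the centre of its underside; leave alone
- cartridge: spare white ring filter, 56 mm diameter, 16 mm tall, lying on the bench at the other side of the filter unit; origin at the centre of its underside; leave alone
- tray: white weighing tray, 90 x 65 x 18 mm, at the robot's left; origin at the centre of its underside; leave alone
- tipbox: green box of pipette tips (rows of blue dots on a white top), 100 x 70 x 45 mm, at the robot's right; origin at the centre of its underside; leave alone
- spray: green spray bottle, 80 mm diameter, 151 mm tall, far to the right; origin at the centre of its underside; leave alone
- jar: clear jar with a red cap, 54 mm diameter, 75 mm tall, at the left; origin at the centre of its underside; leave alone
Mind the look-alikes: they are no part of the job. Several things have the shape of the cover; the one meant has the colours described above.

How it is judged:
By the outcome, as a careful person would: the job done as asked, in the order asked, and still so for the second after the job is handed in, with the robot touching nothing.
It also fails if it takes over 35 s, if anything falls off the work surface, if the arm or the gripper's body presses on something with over 40 N, if the wrist force passes 120 N, or if a joint passes its speed limit or range.

## Working session

There is one attempt and no reset: what is moved stays moved. The work goes in short steps, Python scripts to look and compute and a shell command to move; the robot and the scene stay as the last step left them, time stands still between calls to the robot, and variables do not carry over. Pictures are saved under pics/ and viewed, about 8 in all and at most 12, crops included, and the job is handed in when it is done.

```bash
mkdir -p pics; cat > h.py <<'E'
import numpy as np, cv2
from bench import bot
from scipy.spatial.transform import Rotation as R
def cap(n):
    s=bot.state(); c=bot.capture(n); c['st']=s; return c
def save(c,f,box=None,k=1):
    im=c['img'][:,:,::-1]
    if box: x0,y0,x1,y1=box; im=im[y0:y1,x0:x1]
    cv2.imwrite('pics/'+f,cv2.resize(im,None,fx=k,fy=k,interpolation=cv2.INTER_CUBIC))
def foc(c): return 240/np.tan(np.radians(c['vertical_fov'])/2)
def ray(c,u,v):
    f=foc(c); x=(u-c['cx']);y=(v-c['cy'])
    if 'hand_eye' in c:
        r=np.hypot(x,y);t=r/f; d=np.array([np.sin(t)*x/max(r,1e-9),np.sin(t)*y/max(r,1e-9),np.cos(t)])
        T=np.eye(4);T[:3,:3]=R.from_quat(c['st']['tool_rot']).as_matrix();T[:3,3]=c['st']['eef_pos'];T=T@c['hand_eye']
        return T[:3,3],T[:3,:3]@d
    d=np.array([x/f,y/f,1]);M=R.from_rotvec(np.ravel(c['rvec'])).as_matrix()
    return -M.T@np.ravel(c['tvec']),M.T@d
def pl(c,u,v,z):
    o,d=ray(c,u,v); return o+d*(z-o[2])/d[2]
E
python3 - <<'E'
from h import *
a=cap('scene');b=cap('side')
save(a,'a.png');save(b,'b.png')
s=bot.state();print(s)
for c in(a,b):print(foc(c),ray(c,320,240))
E
```

```text
{'time': 0.1, 'joint_pos': array([-0.94981697,  0.5017804 , -0.4267625 ,  1.55130301,  0.22083043,
        1.13831043, -0.21029412]), 'joint_vel': array([-1.13442408e-04, -1.09946660e-03,  1.64156293e-04, -2.13842070e-03,
        5.95502081e-04, -9.05667356e-05,  6.23909063e-04]), 'tau': array([-1.15028280e-02, -5.67866027e+01, -5.83810642e+00, -2.79916191e+01,
       -6.89092395e-02,  2.39384361e-02,  1.67608630e-05]), 'eef_pos': array([0.22748454, 0.60823777, 0.22577926]), 'tool_rot': array([ 1.77927624e-01,  9.84043189e-01, -8.57531543e-04, -1.66617566e-04]), 'ft_force': array([-0.05507557,  0.21765771,  0.48554904]), 'wrist_torque': array([-0.03520103,  0.00392232,  0.02256463]), 'finger_gap': 0.09172241492181304}
538.1267126738522 (array([1.11505748, 0.45344649, 1.16979938]), array([-0.43760185, -0.36291938, -0.82275302]))
489.5229813367736 (array([0.50373644, 0.70626059, 0.8271242 ]), array([ 0.03988865, -0.7047797 , -0.70831827]))
```

View pics/a.png

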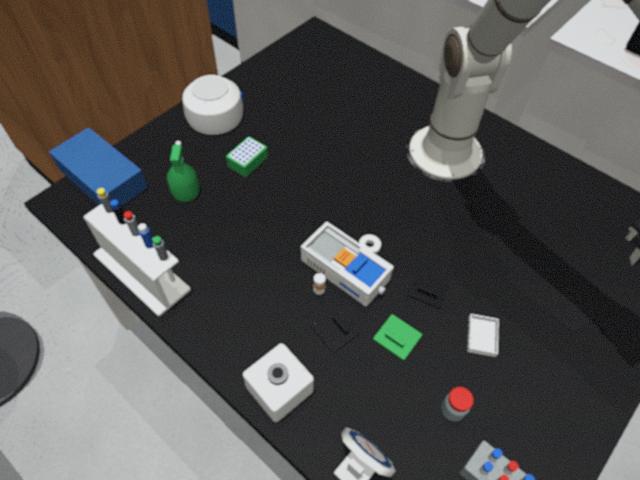

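View pics/b.png

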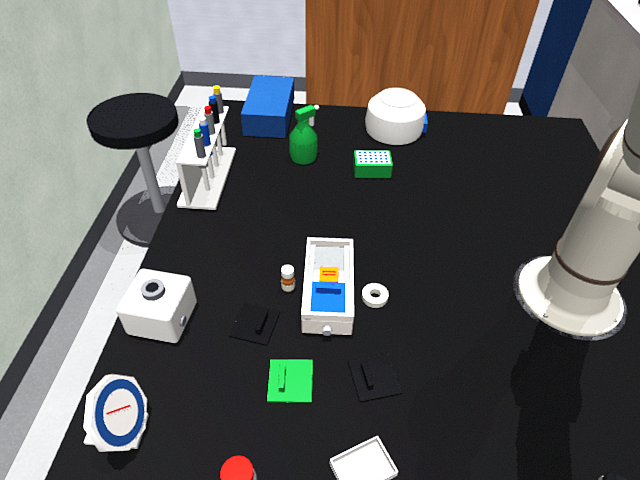

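The unit is at scene (347,262) and side (328,285), with the blue lid at side (328,295) and the orange tab at side (329,272). The lid-shaped things are blue in the unit (328,295), green (290,380), and black (255,323) and (374,377). Only the blue one, in the white unit behind the orange tab, fits. Next I'll take a crop and measure.

```bash
python3 - <<'E'
from h import *
a=cap('scene');b=cap('side')
save(b,'b2.png',(270,220,400,350),4.5)
for n,c,box in(('scene',a,(295,220,400,305)),('side',b,(300,235,357,340))):
    hsv=cv2.cvtColor(c['img'],cv2.COLOR_RGB2HSV);x0,y0,x1,y1=box
    roi=np.zeros((480,640),np.uint8);roi[y0:y1,x0:x1]=255
    for nm,lo,hi,z in(('blue',(100,120,60),(125,255,255),.062),('orange',(8,130,120),(22,255,255),.064)):
        m=cv2.inRange(hsv,lo,hi)&roi
        k=max(cv2.findContours(m,0,2)[0],key=cv2.contourArea)
        P=np.array([pl(c,u,v,z)[:2] for u,v in k[:,0]],np.float32)*1000
        r=cv2.minAreaRect(P);print(n,nm,cv2.boundingRect(k),np.round(r[0]),np.round(r[1]),round(r[2],1))
        print(np.round(cv2.boxPoints(r)).tolist())
    # white unit outline at z=.068
    m=(cv2.inRange(hsv,(0,0,110),(180,70,255)))
    roi[:]=0;roi[y0-5:y1+5,x0-5:x1+5]=255
    k=max(cv2.findContours(m&roi,0,2)[0],key=cv2.contourArea)
    P=np.array([pl(c,u,v,.068)[:2] for u,v in k[:,0]],np.float32)*1000
    r=cv2.minAreaRect(P);print('unit',np.round(r[0]),np.round(r[1]),round(r[2],1))
E
```

```text
scene blue (346, 253, 39, 33) [517. 102.] [61. 75.] 2.1
[[485.0, 138.0], [487.0, 63.0], [549.0, 65.0], [546.0, 140.0]]
scene orange (335, 249, 20, 17) [525.  42.] [38. 36.] 3.4
[[505.0, 59.0], [507.0, 23.0], [545.0, 26.0], [543.0, 61.0]]
unit [529.  50.] [195. 232.] 16.6
side blue (311, 282, 34, 31) [520. 100.] [65. 74.] 2.2
[[486.0, 136.0], [489.0, 62.0], [554.0, 65.0], [552.0, 139.0]]
side orange (321, 270, 16, 5) [523.  36.] [32. 10.] 15.7
[[506.0, 37.0], [509.0, 27.0], [540.0, 36.0], [537.0, 46.0]]
unit [521.  68.] [102. 256.] 2.1
```

View pics/b2.png

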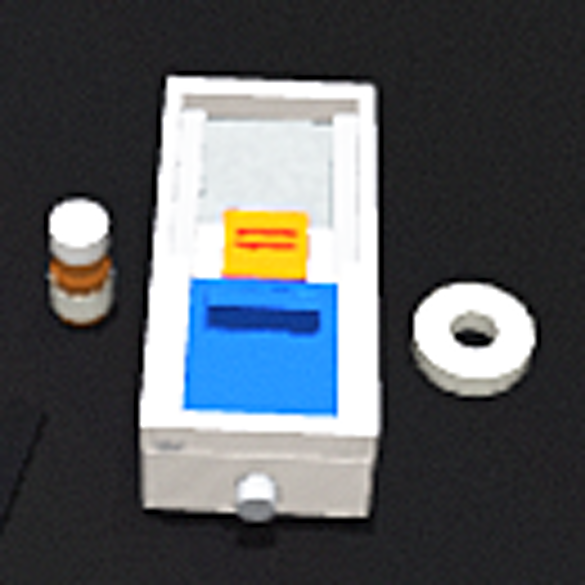

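The crop shows the white unit with the blue lid and its rib (crop 260,315), and the orange tab (265,245) next to the lid. The two views agree on a yaw of about -88°, with the tab at about (523,42) mm. I'll close the gripper, turn it and travel.

```bash
python3 -m jog '[0,0,1,-0.83,-0.56,0,0, 0,0,1,-0.9,-0.44,0,0, 0,0,1,-0.95,-0.31,0,0, 0,0,1,-0.98,-0.17,0,0, 0,0,1,-1,-0.03,0,0, 0,0,1,-0.99,0.1,0,0, 0,0,1,-0.97,0.24,0,0, 0,0,1,-0.93,0.37,0,0, 0,0,0.44,-1,0.48,0,0, 0,0,0,-1,0.48,0,0, 0,0,0,-1,0.48,0,0, 0,0,0,-1,0.48,0,0, 0,0,0,-1,0.48,0,0, 0,0,0,-1,0.48,0,0, 0,0,0,-1,0.48,0,0, 0,0,0,-1,0.48,0,0, 0,0,0,-1,0.48,0,0, 0,0,0,-1,0.48,0,0, 0,0,0,-1,0.48,0,0, 0,0,0,-1,0.48,0,0]'
```

```text
time: 2.7
eef_pos: [0.4452, 0.2423, 0.2267]
tool_rot: [0.694, 0.72, -0.0, -0.0]
ft_force: [-1.0, 0.3, 0.6]
finger_gap: 0.0004
```

```bash
python3 -m jog '[0,0,0,-1,0.35,0.4,0, 0,0,0,-1,0.35,0.4,0, 0,0,0,-1,0.35,0.4,0, 0,0,0,-1,0.35,0.4,0, 0,0,0,-1,0.35,0.4,0, 0,0,0,-1,0.35,0.4,0, 0,0,0,-1,0.35,0.4,0, 0,0,0,-1,0.35,0.4,0, 0,0,0,-1,0.35,0.4,0, 0,0,0,-1,0.35,0.4,0, 0,0,0,0,0,0,0]'
python3 - <<'E'
from h import *
c=cap('wrist');save(c,'w1.png')
print(bot.state()['eef_pos'],bot.state()['ft_force'],foc(c))
hsv=cv2.cvtColor(c['img'],cv2.COLOR_RGB2HSV)
for nm,lo,hi,z in(('blue',(100,120,60),(125,255,255),.062),('orange',(8,130,120),(22,255,255),.064)):
    k=max(cv2.findContours(cv2.inRange(hsv,lo,hi),0,2)[0],key=cv2.contourArea)
    P=np.array([pl(c,u,v,z)[:2] for u,v in k[:,0]],np.float32)*1000
    r=cv2.minAreaRect(P);print(nm,cv2.boundingRect(k),np.round(r[0]),np.round(r[1]),round(r[2],1),np.round(cv2.boxPoints(r)).tolist())
E
```

```text
time: 4.08
eef_pos: [0.5215, 0.0438, 0.1461]
tool_rot: [0.696, 0.718, -0.001, -0.0]
ft_force: [0.1, 0.3, 0.6]
finger_gap: 0.0004
[0.52142501 0.0454335  0.14650305] [ 0.6095058  -0.47406029  0.16556594] 371.64829954431775
blue (263, 105, 107, 121) [518. 103.] [69. 79.] 2.1 [[482.0, 141.0], [485.0, 62.0], [554.0, 64.0], [551.0, 144.0]]
orange (288, 226, 58, 56) [521.  43.] [39. 40.] 1.9 [[500.0, 62.0], [502.0, 22.0], [541.0, 23.0], [540.0, 63.0]]
```

View pics/w1.png

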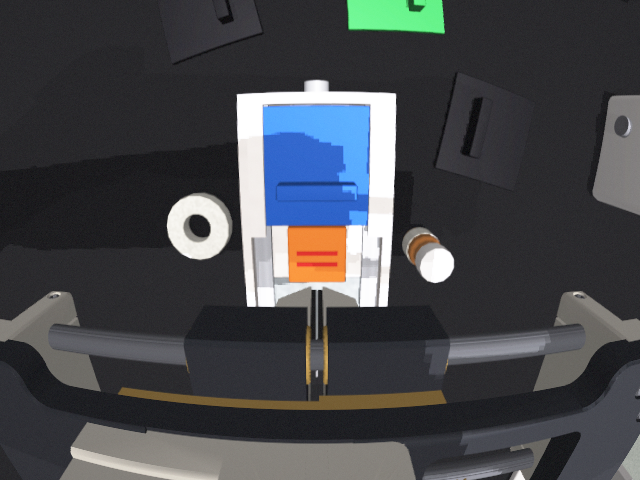

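Wrist view: orange tab at (317,254), blue lid at (317,165), and closed fingertips over the tab. Tab centre is about (521,43) mm, directly below the TCP. I'll descend now.

```bash
python3 -m jog '[0,0,0,-0.15,0,1,0, 0,0,0,0,0,1,0, 0,0,0,0,0,1,0, 0,0,0,0,0,0.7,0, 0,0,0,0,0,0.2,0, 0,0,0,0,0,0,0]'
```

```text
time: 4.88
eef_pos: [0.522, 0.0433, 0.0689]
tool_rot: [0.695, 0.719, 0.0, -0.0]
ft_force: [0.3, -1.1, -0.5]
finger_gap: 0.0004
```

```bash
python3 -m jog '[0,0,0,0,0,0.2,0, 0,0,0,0,0,0.2,0, 0,0,0,0,0,0.1,0,0,0,0,0,0,0,0]'
```

```text
time: 5.38
eef_pos: [0.5227, 0.0431, 0.0591]
tool_rot: [0.695, 0.719, 0.001, 0.0]
ft_force: [-0.2, 1.0, 2.4]
finger_gap: 0.0006
```

```bash
python3 -m jog '[0,0,0,0,0,0.15,0, 0,0,0,0,0,0.15,0, 0,0,0,0,0,0.1,0,0,0,0,0,0,0,0]'
```

```text
time: 5.88
eef_pos: [0.5228, 0.0431, 0.053]
tool_rot: [0.695, 0.719, 0.001, 0.0]
ft_force: [-5.9, -0.3, 23.1]
finger_gap: 0.0006
```

```bash
python3 -m jog '[0,0,0,0,0,0.1,0,0,0,0,0,0,0,0]'
```

```text
time: 6.12
eef_pos: [0.5229, 0.0431, 0.0528]
tool_rot: [0.695, 0.719, 0.001, 0.0]
ft_force: [-13.2, -0.8, 41.0]
finger_gap: 0.0006
```

The tab is at its stop (tip z 53 mm, 41 N). I'll lift and move behind the rib.

```bash
python3 -m jog '[0,0,0,0,0,-1,0,0,0,0,0,0,-1,0,0,0,0,0,0,-0.7,0,0,0,0,1,-0.05,0,0,0,0,0,1,-0.05,0,0,0,0,0,1,0,0,0,0,0,0,0.4,0,0,0,0,0,0,0,0,0,0]'
python3 - <<'E'
from h import *
c=cap('wrist');b=cap('side');save(b,'b3.png',(270,220,400,350),4.5)
print(bot.state()['eef_pos'],bot.state()['ft_force'])
hsv=cv2.cvtColor(c['img'],cv2.COLOR_RGB2HSV)
save(c,'w2.png')
for nm,lo,hi,z in(('blue',(100,120,60),(125,255,255),.062),('orange',(8,130,120),(22,255,255),.053)):
    k=max(cv2.findContours(cv2.inRange(hsv,lo,hi),0,2)[0],key=cv2.contourArea,default=None)
    if k is None: print(nm,'none'); continue
    P=np.array([pl(c,u,v,z)[:2] for u,v in k[:,0]],np.float32)*1000
    r=cv2.minAreaRect(P);print(nm,cv2.boundingRect(k),np.round(r[0]),np.round(r[1]),round(r[2],1),np.round(cv2.boxPoints(r)).tolist())
E
```

```text
time: 7.12
eef_pos: [0.5174, 0.1111, 0.1025]
tool_rot: [0.694, 0.72, -0.0, -0.0]
ft_force: [0.4, -0.5, -0.5]
finger_gap: 0.0003
[0.5175659  0.10983603 0.10256431] [0.24787145 0.34739108 0.54708135]
blue (258, 226, 124, 114) [518. 104.] [69. 73.] 2.1 [[483.0, 139.0], [485.0, 67.0], [554.0, 69.0], [551.0, 142.0]]
orange (119, 388, 327, 21) [489.   6.] [258.  13.] 2.1 [[360.0, 8.0], [360.0, -6.0], [619.0, 4.0], [618.0, 17.0]]
```

View pics/b3.png

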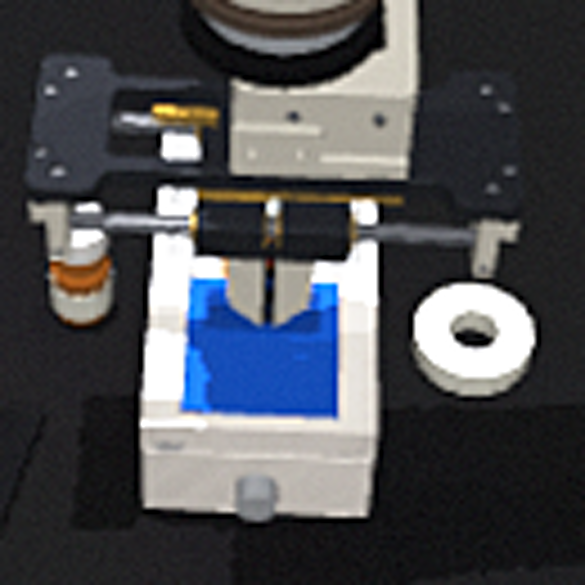

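View pics/w2.png

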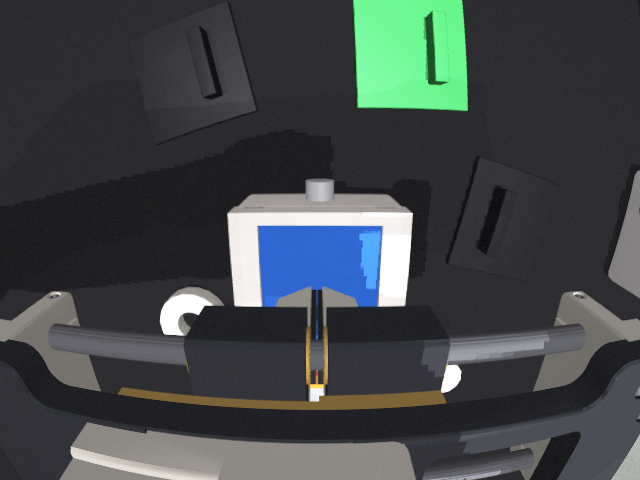

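The side crop shows the fingertips (crop 270,310) over the lid, behind the rib; the wrist view shows the tip at (317,295) with the lid centred. I'll lower to about 5 mm above the plate.

```bash
python3 -m jog '[0,0,0,0,0,0.8,0,0,0,0,0,0,0.6,0,0,0,0,0,0,0.3,0,0,0,0,0,0,0,0]'
```

```text
time: 7.72
eef_pos: [0.5169, 0.1106, 0.0678]
tool_rot: [0.695, 0.719, -0.001, -0.0]
ft_force: [0.3, -1.1, 0.0]
finger_gap: 0.0002
```

```bash
python3 -m jog '[0,0,0,-0.2,0,0,0,0,0,0,-0.2,0,0,0,0,0,0,-0.2,0,0,0,0,0,0,-0.2,0,0,0]'
```

```text
time: 8.22
eef_pos: [0.5184, 0.0949, 0.0691]
tool_rot: [0.695, 0.719, 0.0, 0.0]
ft_force: [0.4, 1.0, -0.3]
finger_gap: 0.0005
```

```bash
python3 -m jog '[0,0,0,-0.25,0,0,0,0,0,0,-0.25,0,0,0,0,0,0,-0.25,0,0,0,0,0,0,-0.25,0,0,0,0,0,0,-0.25,0,0,0,0,0,0,-0.25,0,0,0]'
python3 - <<'E'
from h import *
b=cap('side');save(b,'b4.png',(270,220,400,350),4.5)
E
```

```text
time: 8.98
eef_pos: [0.5192, 0.0646, 0.0687]
tool_rot: [0.695, 0.719, -0.0, -0.0]
ft_force: [-0.3, 0.6, 1.5]
finger_gap: 0.0005
```

View pics/b4.png

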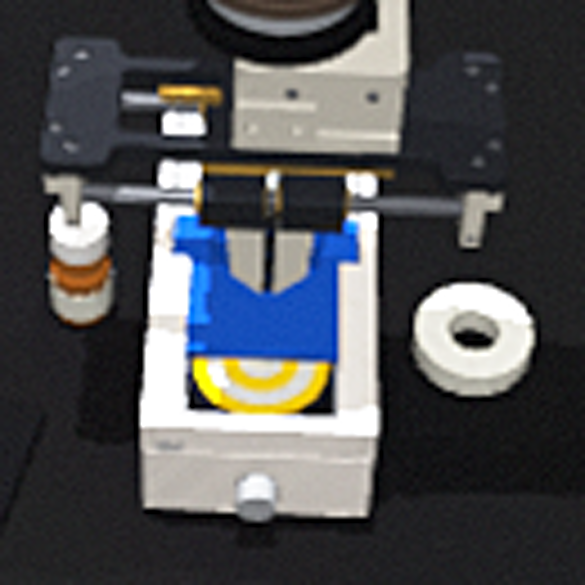

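The lid slides flat and straight, and about half of the disc shows (crop 262,385). I'll continue, slowing at the end.

```bash
python3 -m jog '[0,0,0,-0.25,0,0,0,0,0,0,-0.25,0,0,0,0,0,0,-0.25,0,0,0,0,0,0,-0.25,0,0,0,0,0,0,-0.25,0,0,0,0,0,0,-0.25,0,0,0,0,0,0,-0.25,0,0,0,0,0,0,-0.25,0,0,0,0,0,0,-0.15,0,0,0,0,0,0,-0.1,0,0,0,0,0,0,-0.05,0,0,0,0,0,0,0,0,0,0]'
```

```text
time: 10.52
eef_pos: [0.5207, 0.0188, 0.0687]
tool_rot: [0.695, 0.719, -0.0, 0.0]
ft_force: [0.4, -0.3, 0.0]
finger_gap: 0.0004
```

```bash
python3 -m jog '[0,0,0,0.3,0,0,0,0,0,0,0.2,0,0,0,0,0,0,0,0,-0.8,0,0,0,0,0,0,-1,0,0,0,0,0,0,-1,0,0,0,0,0.5,0,-1,0,0,0,0,1,0,-1,0,0,0,0,1,0,-0.5,0,0,0,0,1,0,0,0,0,0,0,1,0,0,0,0,0,0,1,0,0,0,0,0,0,0,0,0,0]'
python3 - <<'E'
from h import *
a=cap('scene');b=cap('side');c=cap('wrist');save(b,'b5.png',(270,220,400,350),4.5);save(c,'w3.png')
for n,c,box in(('scene',a,(295,220,400,305)),('side',b,(300,235,357,340))):
    hsv=cv2.cvtColor(c['img'],cv2.COLOR_RGB2HSV);x0,y0,x1,y1=box
    roi=np.zeros((480,640),np.uint8);roi[y0:y1,x0:x1]=255
    for nm,lo,hi,z in(('blue',(100,120,60),(125,255,255),.062),('yellow',(23,130,120),(35,255,255),.053),('orange',(8,130,120),(20,255,255),.053)):
        ks=cv2.findContours(cv2.inRange(hsv,lo,hi)&roi,0,2)[0]
        if not ks: print(n,nm,0);continue
        k=max(ks,key=cv2.contourArea)
        P=np.array([pl(c,u,v,z)[:2] for u,v in k[:,0]],np.float32)*1000
        print(n,nm,len(k),np.round(P.min(0)),np.round(P.max(0)))
E
```

```text
time: 12.02
eef_pos: [0.5166, 0.1407, 0.1757]
tool_rot: [0.694, 0.72, 0.001, 0.0]
ft_force: [-0.3, -0.7, 0.2]
finger_gap: 0.0002
scene blue 42 [481. -21.] [561.  57.]
scene yellow 18 [498. 122.] [540. 133.]
scene orange 4 [523.  61.] [538.  63.]
side blue 48 [480.  -8.] [565.  61.]
side yellow 38 [489.  72.] [550. 131.]
side orange 4 [535. -49.] [559. -44.]
```

View pics/b5.png

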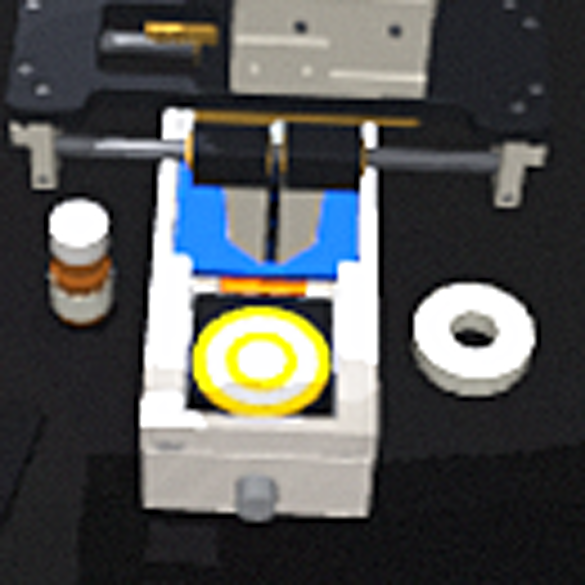

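View pics/w3.png

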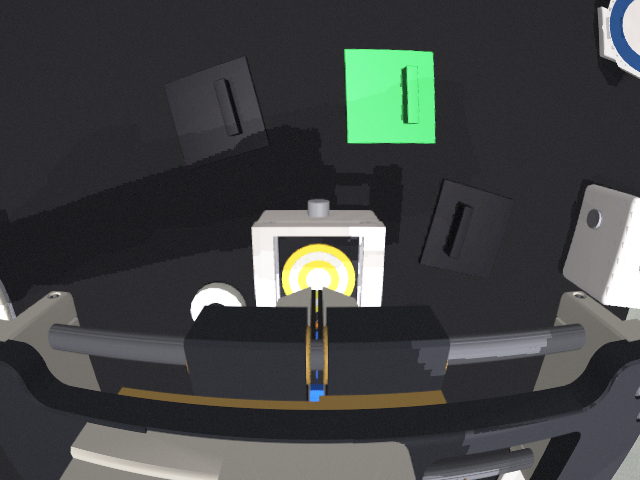

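```bash
python3 -c "
from bench import bot
s=bot.state();print(s['time'],s['ft_force']);print(bot.sign_off())"
```

```text
12.175 [ 0.38380753 -0.43416449  0.89814071]
the job is handed in; nothing more can be done
None
```

The job is done and handed in at 12.2 s: the orange tab is pressed in, and the blue lid is slid off the filter disc.

- **Tab:** I pressed it with closed fingertips until it stopped, with the tip 53 mm above the bench and about 41 N read at the wrist. The lid then passed over it.
- **Lid:** I pushed it from behind the rib without pinching or lifting. Forces stayed under about 2 N at the readings I took between pushes.
- **Last pictures:** the lid's rear edge is at about y = 60 mm, so it has slid about 84 mm (70 needed, end stop at 112). The yellow disc shows its full 60 mm, and the lid lies straight on the rails, with no lift or tilt visible. The vial and ring filter look unmoved. I did not re-check the tray, tip box, spray bottle and jar, but the arm did not go near them. The arm was clear of everything.
- **Disagreement:** the scene camera's yellow mask saw only a strip of the disc, most likely because the gripper was in its view. The side and wrist pictures show the disc uncovered.

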